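# Swab and charge the air-rocket launcher

### The job

Get the classroom's air-rocket launcher ready: swab its barrel with the long brush standing in it, two strokes of about 6 cm up inside the barrel and back down to the bottom, then stand the brush bristles down in the empty wooden tumbler. Then take the metal charging coupler, press it squarely onto the launcher's tilted nipple until it snaps on, push on so that the nipple is most of the way into its block (8 mm or so) and finish while still holding it there against the spring. Leave everything else where it is.

Things in the scene. Friction and masses are not known exactly. Their poses are not given: they have to be found in the camera images.
- launcher: air-rocket launcher, fixed: plywood plate 150 (x) x 290 (y) x 18 mm, origin at the centre of its underside. Barrel centred 85 mm to its own +y, bracket with swivelling inlet block and nipple 85 mm to its own -y; between them a low grey air chest (top 48 mm, gauge to 61 mm). Its own -x side faces roughly to the robot.
- barrel_floor (a point): centre of the inner floor of the barrel, 24 mm above the table. The barrel is an upright grey plastic tube, 54 mm outside, 44 mm inside, open at the top, 120 mm deep from this point to its rim (rim 144 mm above the table). z points up.
- brush: long tube brush, loose, standing upright in the barrel at the start. Origin at the centre of its foot, z along it towards the handle. Bristle head 36 mm across from 0 to 60 mm, thin steel neck 8 mm across to 100 mm, wooden handle 14 mm across from 100 to 200 mm (grip it there, at about 170 mm). 55 to 100 g.
- tumbler: empty dark wooden tumbler, loose, upright: 95 mm high, 74 mm across the rim and 60 mm at the foot, wall 4 mm, inner floor 8 mm above its underside. Origin at the centre of its underside, z up. About 300 g.
- coupler: round metal charging coupler, loose, standing mouth down. Origin at the centre of its mouth, z along it away from the mouth. Collar 36 mm across from 0 to 44 mm, plain round grip 28 mm across from 44 to 110 mm (its top; take it at about 85 mm, 50 N or so). Bore 17 mm wide, 30 mm deep, with a wider groove from 6 to 20 mm that the pawls snap into. 200 to 325 g.
- nipple_tip (a point): centre of the flat end of the steel nipple; z points out along its axis, which leans 20 to 37 degrees from vertical to the launcher's own -x side. A 14 mm pin, tapering to 8 mm over the last 6 mm, standing 44 mm out of its block (44 x 44 mm, between two bracket cheeks, 64 mm over all). Two sprung pawls stick out at its sides along y, widest (22 mm) 18 mm behind the tip.
- nipple (a joint): how far the nipple is pushed into its block along its axis, m: 0 out, 0.010 fully in. A spring pushes it out: 11 N to start it, 17 N fully in. Pushing the coupler over the pawls takes 6 to 10 N first; it has snapped on when its mouth is about 30 mm behind the tip and the tip meets the bottom of the bore.
- swivel (a joint): lean of the inlet block and nipple from vertical, in rad; set at random between 0.35 and 0.65, stiff (about 4 N m of friction).
- card_ring: bystander, loose: open cardboard ring, 90 mm across, 40 mm high. Origin at the centre of its underside.
- glue_bottle: bystander, loose: white glue bottle, 44 mm across, 110 mm high. Origin at the centre of its underside.
- tape_roll: bystander, loose: ring of clear tape, 64 mm across, 20 mm high, flat on the table. Origin at the centre of its underside.
- ruler: bystander, loose: wooden ruler 160 x 30 x 4 mm, flat on the table. Origin at the centre of its underside.
- card_tube: bystander, loose: upright cardboard tube, 42 mm across, 150 mm high. Origin at the centre of its underside.
- rocket: bystander, loose: upright paper rocket with four fins, 168 mm high, 62 mm over the fins. Origin at the centre of its underside.
- eraser: bystander, loose: dark rubber eraser 50 x 25 x 13 mm. Origin at the centre of its underside.
Mind the look-alikes: they are no part of the job. There is more than one size of the tumbler; the one meant has the size given above.

How it is judged:
By the outcome, as a careful person would: the job done as asked, in the order asked, and still so for the second after the job is handed in, while the arm keeps its last pose, push and grip.
It also fails if it takes over 61 s, if anything falls off the work surface, if the arm or the gripper's body presses on something with over 40 N, if the wrist force passes 120 N, or if a joint passes its speed limit or range.

### The arm

A 7-joint arm with a two-finger parallel gripper is mounted at the origin on the work surface. World frame = base frame: x ahead of the robot, y to its left, z up, the work surface at z = 0. Lengths are in m, angles in rad, forces in N, time in s.
With the tool pointing down it reaches from about 0.425 to 0.8 m from the base axis. Payload 8.3 kg.
Tool frame: the origin (TCP) lies at the very end of the fingers, on their centre line; the grasp point (between the pads) lies 19 mm behind it; z points along the fingers, y is the line along which they close (so a half turn about z gives the same grasp; the last joint's range is limited). The gripper opens to 85 mm and grips with 20 to 120 N. Pads are 22 mm wide; open, the fingers measure 114 mm over their backs; the gripper's body (76 mm by 85 mm) begins 54 mm behind the grasp point. The pads swing forward as they close: fully open they stand 13 mm farther back than shut.
Start: joints at [1.137, 0.383, 0.016, 1.37, -0.006, 1.388, -0.046], TCP at [0.227, -0.582, 0.231] pointing down, gripper open.
Joint ranges: [-2.95, 2.95], [-0.25, 2.06], [-1.52, 1.56], [0.18, 2.33], [-1.44, 4.58], [0.02, 2.06], [-3.01, 3.01]. Speed limits (rad/s): [2.39, 2.39, 3.01, 3.01, 3.14, 3.14, 3.14].

### API

Orientations are given as a unit quaternion [w, x, y, z].
In Python, from cell import robot gives the robot as it stands. The module is installed in compiled form; this text tells all that it offers.
- The arm moves only by the tool arm_command, never from a script. Its argument "series" is a list of rows, each a list of 5 numbers: the shift along the world's x, y, z in cm, then the turn about the world's z in rad, then the opening, from -1 (shut) to 1 (fully open). In form: [[tx, ty, tz, turn, hand], ...]. A call has 1 to 8 rows; each row is the pose to reach, as a shift and turn from the pose commanded when the call began; what a row does not reach only later rows make up. A row lasts 1/8 s, in which the tool goes at most 62.5 mm and 10.7 degrees, less where a joint would pass 70% of its speed; a pose out of reach is approached as far as the arm can. A call with a gripper value outside its range is refused whole. The fingers move at their own pace and stop on an object; "newtons" is the grip in N (left out, the last holds). Time passes only in rows, so rows that repeat a pose let the fingers close. It gives the time, the measured TCP pose, the force, the opening and the grip force at its end, in the units of the state.
- robot.get_obs(): the state, without advancing time (a new reading comes with each control period).
- robot.read_camera(name): name is "side" or "top"; returns the picture (420x560x3 uint8, red, green, blue); there is no depth.
- robot.camera_params(name): a dict with "mtx" (3x3 intrinsics, pixels), "R" (3x3) and "t" (3): a world point X has camera coordinates R X + t. Camera axes: x right, y down, z forward; pixel columns grow to the right and rows downward; lengths in m; the calibration is good to about 2 mm. A picture is of the moment at which its call begins. camera_params takes no time and is no camera call.
- robot.close_job(): hands the job in; it is judged then, once.
The state is a dict: "clock": time; "q": joint angles; "dq": joint speeds; "joint_efforts": joint torques, N m; "position": TCP position; "eef_rot": TCP orientation; "contact_force": force on the tool from outside, world axes, zero at the start; "wrist_torque": the same for the moment, N m; "width": finger opening in m; "grasp_force": force on a finger pad.
Only numpy, scipy, OpenCV 4.12 (cv2) and the standard library are available. Lean on these libraries where they do the work, as an engineer would, in place of code of your own. Each camera call takes 0.05 s, during which the arm holds its last target. There are 200 camera calls.

## Working session

There is one attempt and no reset: what is moved stays moved. The work goes in short steps, Python scripts to look and compute and a tool call to move; the robot and the scene stay as the last step left them, time stands still between calls to the robot, and variables do not carry over. Pictures are saved under pics/ and viewed, at most 10 in all, crops included, and the job is handed in when it is done.

Besides the shell and the picture viewer there is one more tool, called after "Emit:" as name(argument=value, ...), one argument or row to a line, values as JSON. arm_command: Moves the arm, as the interface text tells. Its arguments: {"type":"object","properties":{"series":{"type":"array"},"newtons":{"type":"number"}},"required":["series"]}

```bash
mkdir -p pics; cat > h.py <<'E'
import numpy as np, cv2
from cell import robot
def snap(n,f):
    im=robot.read_camera(n); cv2.imwrite(f'pics/{f}.png',im[:,:,::-1]); return im
def ray(n,u,v):
    p=robot.camera_params(n);R=np.array(p['R']);t=np.array(p['t']);K=np.array(p['mtx'])
    return -R.T@t, R.T@np.linalg.solve(K,[u,v,1.])
def onz(n,u,v,z):
    c,d=ray(n,u,v); return c+d*(z-c[2])/d[2]
def proj(n,X):
    p=robot.camera_params(n); x=np.array(p['mtx'])@(np.array(p['R'])@np.array(X,float)+np.array(p['t'])); return x[:2]/x[2]
def tri(a,b):  # pixels in side, top
    c1,d1=ray('side',*a);c2,d2=ray('top',*b)
    s=np.linalg.lstsq(np.c_[d1,-d2],c2-c1,rcond=None)[0]
    P,Q=c1+d1*s[0],c2+d2*s[1]; return (P+Q)/2,np.linalg.norm(P-Q)
E
python3 - <<'E'
from h import *
np.set_printoptions(precision=3,suppress=True)
for n in('side','top'):
    snap(n,n+'0'); p=robot.camera_params(n); print(n,-np.array(p['R']).T@p['t'],np.array(p['R']),p['mtx'])
o=robot.get_obs(); print(o)
E
```

```text
side [ 0.533 -0.87   1.052] [[ 1.    -0.03  -0.001]
 [-0.023 -0.739 -0.673]
 [ 0.019  0.673 -0.74 ]] [[475.998   0.    279.069]
 [  0.    475.998 206.825]
 [  0.      0.      1.   ]]
top [ 0.379 -0.028  1.046] [[-0.009 -0.999 -0.035]
 [-0.984  0.015 -0.177]
 [ 0.178  0.033 -0.983]] [[453.932   0.    281.07 ]
 [  0.    453.932 215.033]
 [  0.      0.      1.   ]]
{'clock': 0.1, 'q': array([ 1.137,  0.384,  0.016,  1.371, -0.006,  1.388, -0.046]), 'dq': array([-0.   , -0.001, -0.   , -0.003, -0.001,  0.002,  0.002]), 'joint_efforts': array([  0.005, -62.913,   0.848, -37.276,   0.017,   0.011,  -0.   ]), 'position': array([ 0.226, -0.582,  0.23 ]), 'eef_rot': array([-0.001,  0.983,  0.184, -0.   ]), 'contact_force': array([ 0.847, -0.286, -0.671]), 'wrist_torque': array([ 0.041,  0.071, -0.009]), 'grasp_force': 0.0, 'width': 0.08542453407247645}
```

View pics/side0.png

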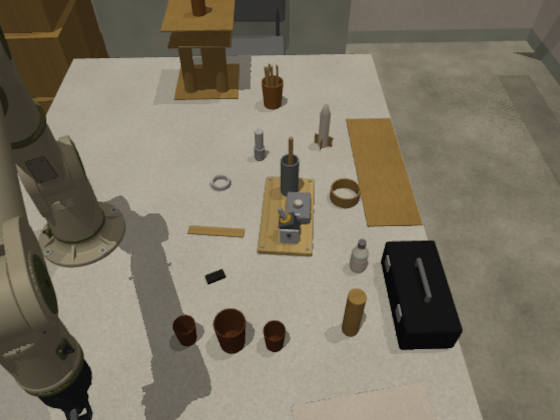

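View pics/top0.png

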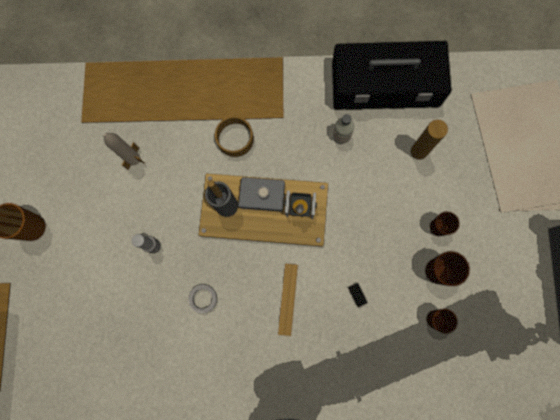

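```bash
python3 - <<'E'
from h import *
s=cv2.imread('pics/side0.png');t=cv2.imread('pics/top0.png')
a=cv2.resize(s[120:260,240:330],None,fx=4,fy=4,interpolation=cv2.INTER_CUBIC)
b=cv2.resize(t[165:260,125:335],None,fx=3.8,fy=3.8,interpolation=cv2.INTER_CUBIC)
cv2.imwrite('pics/c1.png',a);cv2.imwrite('pics/c2.png',b)
b=cv2.resize(t[200:340,415:475],None,fx=4,fy=4,interpolation=cv2.INTER_CUBIC)
a=cv2.resize(s[300:360,160:300],None,fx=4,fy=4,interpolation=cv2.INTER_CUBIC)
c=np.zeros((560,800,3),np.uint8);c[:240,:560]=a;c[:,560:]=b
c=np.clip(c*2.0,0,255).astype(np.uint8);cv2.imwrite('pics/c3.png',c)
E
```

```text
(no output)
```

View pics/c1.png

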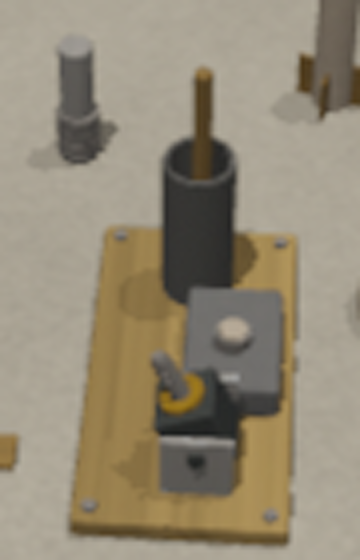

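View pics/c2.png

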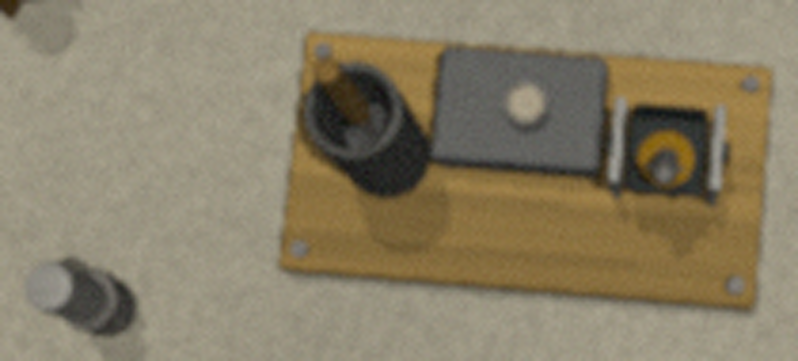

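View pics/c3.png

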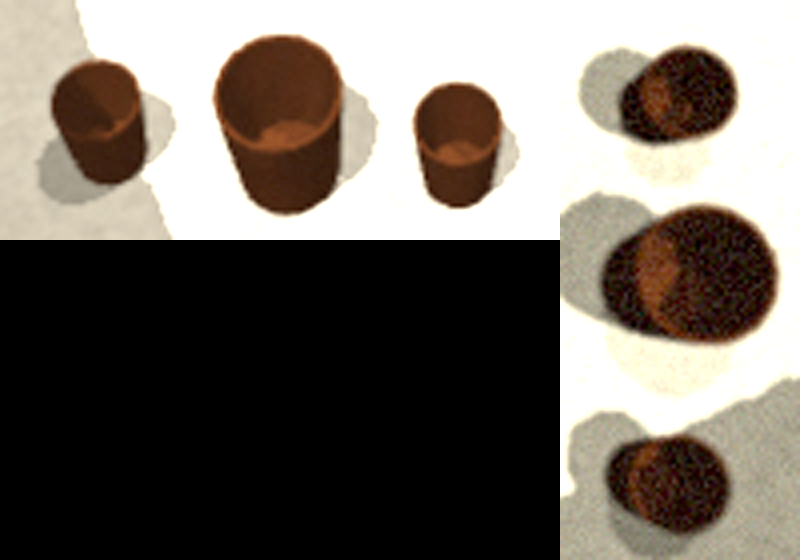

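```bash
cat > m.py <<'E'
from h import *
np.set_printoptions(precision=4,suppress=True)
S=lambda u,v:(240+u/4-.4,120+v/4-.4); T=lambda u,v:(125+u/3.8-.4,165+v/3.8-.4)
S=lambda u,v:(240+(u+.5)/4-.5,120+(v+.5)/4-.5); T=lambda u,v:(125+(u+.5)/3.8-.5,165+(v+.5)/3.8-.5)
cs=[(108,229),(298,236),(288,528),(71,523)]; ct=[(310,33),(771,70),(752,306),(283,268)]
A=np.array([onz('side',*S(*c),.018) for c in cs]);B=np.array([onz('top',*T(*c),.018) for c in ct])
print('side corners',A[:,:2],A.mean(0),'\ntop',B[:,:2],B.mean(0))
# launcher y axis: side TL-BL ; top TL - TR
for P,(yp,ym) in((A,((0,1),(3,2))),(B,((0,3),(1,2)))):
    d=P[list(yp)].mean(0)-P[list(ym)].mean(0); print('ydir ang from +y',np.arctan2(-d[0],d[1]),np.linalg.norm(d))
print('barrel rim',onz('side',*S(199,163),.144),onz('top',*T(352,110),.144),tri(S(199,163),T(352,110)))
print('brush top',tri(S(203,72),T(327,66)))
print('coupler top',tri(S(75,46),T(50,287)),onz('side',*S(75,46),.11),onz('top',*T(50,287),.11))
print('nipple tip',tri(S(161,358),T(664,167)))
# tumblers
U=lambda u,v:(160+(u+.5)/4-.5,300+(v+.5)/4-.5); V=lambda u,v:(415+(u-560+.5)/4-.5,200+(v+.5)/4-.5)
for n,l,r,tp,z in(('mid',(217,93),(343,93),(716,273),.095),('left',(53,100),(140,100),(682,484),.07),('right',(415,124),(501,124),(691,92),.07)):
    c=((l[0]+r[0])/2,(l[1]+r[1])/2); a,b=onz('side',*U(*l),z),onz('side',*U(*r),z)
    print(n,tri(U(*c),V(*tp)),np.linalg.norm(a-b))
E
python3 m.py
```

```text
side corners [[ 0.5246  0.1972]
 [ 0.6718  0.1848]
 [ 0.6426 -0.0966]
 [ 0.4959 -0.0878]] [0.5837 0.0494 0.018 ] 
top [[ 0.6681  0.1818]
 [ 0.6393 -0.1025]
 [ 0.4945 -0.0873]
 [ 0.5214  0.1953]] [0.5808 0.0468 0.018 ]
ydir ang from +y -0.10180898374962748 0.28464114658811734
ydir ang from +y -0.09795362625142358 0.284805097038746
barrel rim [0.5908 0.1321 0.144 ] [0.5894 0.1324 0.144 ] (array([0.5902, 0.1327, 0.1432]), np.float64(0.0012609314803831287))
brush top (array([0.5922, 0.1301, 0.2281]), np.float64(6.273129087824312e-05))
coupler top (array([0.5009, 0.304 , 0.113 ]), np.float64(0.00270610346410677)) [0.5021 0.3083 0.11  ] [0.4999 0.3047 0.11  ]
nipple tip (array([ 0.5588, -0.0354,  0.1249]), np.float64(0.0004439359814189165))
mid (array([ 0.4363, -0.3488,  0.1006]), np.float64(0.0026764539271234115)) 0.07010116848664492
left (array([ 0.3293, -0.3334,  0.0705]), np.float64(0.002155987117809356)) 0.0495468487458949
right (array([ 0.5348, -0.3538,  0.0687]), np.float64(0.0017085987881319768)) 0.04849438511262311
```

Emit:
arm_command(
  series=[
    [2, 4, 3, -0.1, 1],
    [4.6, 9, 5, -0.2, 1],
    [7.2, 14.1, 5, -0.3, 1],
    [9.8, 19.2, 5, -0.4, 1],
    [12.4, 24.3, 5, -0.47, 1],
    [15, 29.4, 5, -0.47, 1],
    [17.6, 34.5, 5, -0.47, 1],
    [20.2, 39.6, 5, -0.47, 1],
  ],
)

```text
clock: 1.1
position: [0.4288, -0.1847, 0.2811]
eef_rot: [0.0, 0.999, -0.05, -0.0]
contact_force: [0.8, -0.3, -0.3]
width: 0.0858
grasp_force: 0.0
```

```bash
cat >> m.py <<'E'
print('----');tip=tri(S(161,358),T(664,167))[0];b=tri(S(182,393),T(666,158));print(b)
d=tip-b[0];print(np.linalg.norm(d),d/np.linalg.norm(d))
L=np.array([.5823,.0481]);xd=np.array([np.cos(-.1),np.sin(-.1)]);yd=np.array([-xd[1],xd[0]])
for n,P in(('tip',tip),('base',b[0])): q=P[:2]-L; print(n,q@xd,q@yd,P[2])
s=tip[:2]-L; dx=-(s@xd)
E
python3 m.py|sed -n '/----/,$p'
```

```text
----
(array([ 0.5718, -0.0367,  0.0905]), np.float64(0.0017221430989139504))
0.03681870932756543 [-0.352   0.0349  0.9354]
tip -0.015009382540378499 -0.08541366983987195 0.12489459018842974
base -0.00198647446077232 -0.08539673458684026 0.09045593552691478
```

```bash
python3 - <<'E'
from h import *
s=cv2.imread('pics/side0.png');t=cv2.imread('pics/top0.png')
f=lambda i:cv2.resize(i,None,fx=13,fy=13,interpolation=cv2.INTER_CUBIC)
a=f(s[200:240,272:302]);b=f(t[190:222,284:314])
c=np.zeros((520,790,3),np.uint8);c[:,:390]=a;c[:416,400:]=b
cv2.imwrite('pics/n1.png',np.clip(c*1.6,0,255).astype(np.uint8))
E
```

```text
(no output)
```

View pics/n1.png

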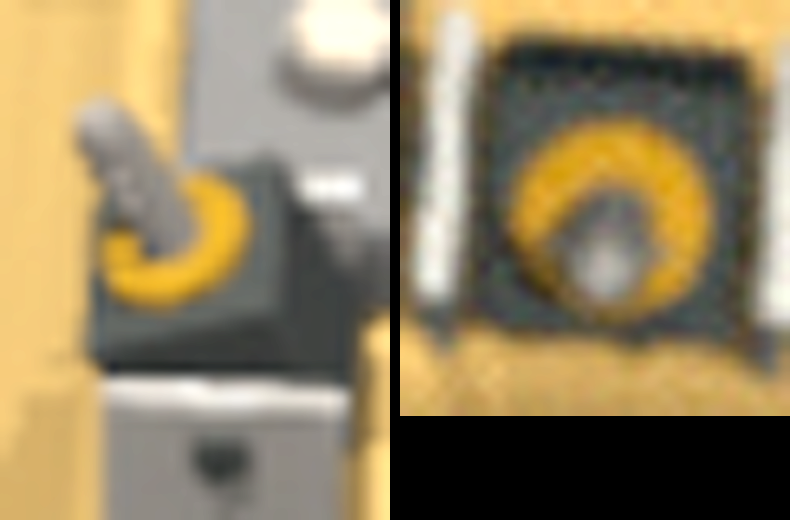

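Emit:
arm_command(
  series=[
    [2.7, 5.3, 0, 0, 1],
    [5.4, 10.6, 0, 0, 1],
    [8.1, 15.9, 0, 0, 1],
    [10.8, 21.2, 0, 0, 1],
    [13.5, 26.5, 0, 0, 1],
    [16.2, 31.8, 0, 0, 1],
    [16.2, 31.8, 0, 0, 1],
    [16.2, 31.8, -5, 0, 1],
  ],
)

```text
clock: 2.1
position: [0.5926, 0.133, 0.2338]
eef_rot: [-0.001, 0.999, -0.049, 0.003]
contact_force: [0.4, -0.0, -0.6]
width: 0.0857
grasp_force: 0.0
```

Emit:
arm_command(
  series=[
    [-0.1, -0.1, -4, 0, 1],
    [-0.1, -0.1, -5.7, 0, 1],
    [-0.1, -0.1, -5.7, 0, 1],
    [-0.1, -0.1, -5.7, 0, -1],
    [-0.1, -0.1, -5.7, 0, -1],
    [-0.1, -0.1, -5.7, 0, -1],
    [-0.1, -0.1, -5.7, 0, -1],
    [-0.1, -0.1, -5.7, 0, -1],
  ],
  newtons=40,
)

```text
clock: 3.1
position: [0.5897, 0.1308, 0.1747]
eef_rot: [-0.0, 0.999, -0.049, 0.0]
contact_force: [0.3, 0.6, 2.4]
width: 0.0133
grasp_force: 39.2
```

```bash
cat > n.py <<'E'
from h import *
np.set_printoptions(precision=4,suppress=True)
S=lambda u,v:(272+(u+.5)/13-.5,200+(v+.5)/13-.5);T=lambda u,v:(284+(u-400+.5)/13-.5,190+(v+.5)/13-.5)
tip=tri(S(97,116),T(606,283));b=tri(S(175,238),T(612,220));print(tip,b)
d=tip[0]-b[0];xd=np.array([np.cos(-.1),np.sin(-.1),0]);print(np.linalg.norm(d),np.arctan2(-d@xd,d[2]))
# block top-face front-back edges; direction along x_launcher tilted
L=np.array([.5823,.0481,0])
yd=np.array([-xd[1],xd[0],0])
for P in(tip[0],b[0]): print((P-L)@xd,(P-L)@yd,P[2])
E
python3 n.py
```

```text
(array([ 0.5547, -0.035 ,  0.1264]), np.float64(0.0033672302512766025)) (array([ 0.5714, -0.0365,  0.0904]), np.float64(0.0019318801248140545))
0.03970626737650795 0.4345435405708413
-0.01914333192804362 -0.08542490108964401 0.12641023337660845
-0.0024272065484267445 -0.08530952943708806 0.09039432702053496
```

Emit:
arm_command(
  series=[
    [0, 0, 2, 0, -1],
    [0, 0, 4, 0, -1],
    [0, 0, 6.1, 0, -1],
    [0, 0, 6.1, 0, -1],
    [0, 0, 4, 0, -1],
    [0, 0, 2, 0, -1],
    [0, 0, 0, 0, -1],
    [0, 0, -0.1, 0, -1],
  ],
)

```text
clock: 4.1
position: [0.589, 0.1306, 0.1718]
eef_rot: [0.0, 0.999, -0.049, -0.001]
contact_force: [0.2, 0.5, 1.6]
width: 0.0131
grasp_force: 39.3
```

Emit:
arm_command(
  series=[
    [0, 0, 2.1, 0, -1],
    [0, 0, 4.1, 0, -1],
    [0, 0, 6.2, 0, -1],
    [0, 0, 6.2, 0, -1],
    [0, 0, 4.1, 0, -1],
    [0, 0, 2, 0, -1],
    [0, 0, 0, 0, -1],
    [0, 0, 0, 0, -1],
  ],
)

```text
clock: 5.1
position: [0.5884, 0.1301, 0.1706]
eef_rot: [0.0, 0.999, -0.05, -0.002]
contact_force: [-0.0, 0.5, -0.8]
width: 0.013
grasp_force: 39.2
```

Emit:
arm_command(
  series=[
    [0, 0, -0.2, 0, -1],
    [0, 0, -0.2, 0, -1],
  ],
)

```text
clock: 5.35
position: [0.5892, 0.1304, 0.1706]
eef_rot: [0.0, 0.999, -0.05, -0.0]
contact_force: [0.2, -0.6, -1.4]
width: 0.0126
grasp_force: 39.2
```

Emit:
arm_command(
  series=[
    [0, 0, -0.3, 0, -1],
    [0, 0, -0.6, 0, -1],
    [0, 0, -0.6, 0, -1],
  ],
)

```text
clock: 5.72
position: [0.5916, 0.131, 0.1692]
eef_rot: [-0.001, 0.999, -0.05, 0.003]
contact_force: [-1.1, -1.2, 19.4]
width: 0.0128
grasp_force: 41.2
```

```bash
python3 - <<'E'
from h import *
s=snap('side','s1');t=snap('top','t1')
a=cv2.resize(s[90:240,240:340],None,fx=3.6,fy=3.6,interpolation=cv2.INTER_CUBIC)
b=cv2.resize(t[140:260,150:270],None,fx=3.6,fy=3.6,interpolation=cv2.INTER_CUBIC)
c=np.zeros((540,792,3),np.uint8);c[:,:360]=a[:,:,::-1];c[:432,360:]=b[:,:,::-1];cv2.imwrite('pics/v1.png',c);print(robot.get_obs()['contact_force'],robot.get_obs()['position'])
E
```

```text
[-2.87071071 -0.87609144 18.33273297] [0.5916021  0.13096036 0.16918268]
```

View pics/v1.png

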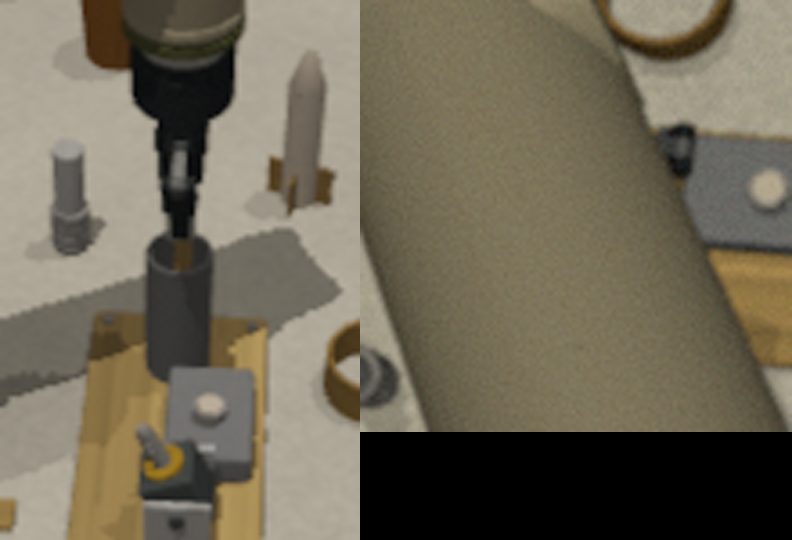

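Emit:
arm_command(
  series=[
    [0, 0, 3, 0, -1],
    [0, 0, 7, 0, -1],
    [0, 0, 11, 0, -1],
    [0, 0, 14.5, 0, -1],
    [0, 0, 14.5, 0, -1],
    [-1, -4, 14.5, 0, -1],
    [-2.9, -9, 14.5, 0, -1],
    [-4.8, -15, 14.5, 0, -1],
  ],
)

```text
clock: 6.82
position: [0.5406, -0.0197, 0.3089]
eef_rot: [-0.0, 0.999, -0.049, -0.001]
contact_force: [0.4, 0.1, -0.1]
width: 0.013
grasp_force: 39.3
```

```bash
python3 - <<'E'
from h import *
# dark red-brown mask of middle tumbler in first pictures; extremes of rim -> centre at rim height
s=cv2.imread('pics/side0.png').astype(int);t=cv2.imread('pics/top0.png').astype(int)
for n,im,(x0,x1,y0,y1) in(('side',s,(205,255,300,362)),('top',t,(420,475,245,295))):
    m=np.zeros(im.shape[:2],np.uint8);c=im[y0:y1,x0:x1];m[y0:y1,x0:x1]=((c[:,:,2]<95)&(c[:,:,2]>c[:,:,0]+12))|(c.sum(2)<75)
    m=cv2.morphologyEx(m,cv2.MORPH_OPEN,np.ones((3,3)))
    k=max(cv2.findContours(m,0,1)[0],key=cv2.contourArea)[:,0]
    print(n,cv2.boundingRect(k))
    # expected silhouettes from candidate centre: compare boxes of a projected 74mm rim + 60mm foot
    a=np.linspace(0,6.28,60)
    for C in((.4363,-.3488),(.433,-.348),(.438,-.352)):
        P=[proj(n,(C[0]+r*np.cos(q),C[1]+r*np.sin(q),z)) for r,z in((.037,.095),(.03,0)) for q in a]
        P=np.array(P);print(C,P.min(0).round(1),P.max(0).round(1))
    print(k.min(0),k.max(0)+0)
E
```

```text
side (214, 309, 32, 45)
(0.4363, -0.3488) [212.5 309.5] [245.9 355.9]
(0.433, -0.348) [211.  309.2] [244.4 355.6]
(0.438, -0.352) [213.2 310.7] [246.6 357.2]
[214 309] [245 353]
top (423, 251, 46, 35)
(0.4363, -0.3488) [425.  249.5] [470.8 285.6]
(0.433, -0.348) [424.8 251.1] [470.5 287.2]
(0.438, -0.352) [426.4 248.7] [472.3 284.7]
[423 251] [468 285]
```

Emit:
arm_command(
  series=[
    [-1.8, -5.5, 0, 0, -1],
    [-3.6, -11, 0, 0, -1],
    [-5.4, -16.5, 0, 0, -1],
    [-7.2, -22, 0, 0, -1],
    [-9, -27.5, 0, 0, -1],
    [-10.6, -32.5, 0, 0, -1],
    [-10.6, -32.5, 0, 0, -1],
    [-10.6, -32.5, -3, 0, -1],
  ],
)

```text
clock: 7.82
position: [0.4363, -0.3447, 0.2809]
eef_rot: [0.001, 0.999, -0.05, 0.001]
contact_force: [0.6, 0.2, -1.9]
width: 0.013
grasp_force: 39.4
```

```bash
python3 - <<'E'
from h import *
s=snap('side','s2');t=snap('top','t2')
a=cv2.resize(s[220:370,160:300],None,fx=3.5,fy=3.5,interpolation=cv2.INTER_CUBIC)
b=cv2.resize(t[220:320,395:480],None,fx=3.5,fy=3.5,interpolation=cv2.INTER_CUBIC)
c=np.zeros((525,790,3),np.uint8);c[:,:490]=a[:,:,::-1];c[:350,490:490+b.shape[1]]=b[:,:,::-1];cv2.imwrite('pics/v2.png',np.clip(c*1.5,0,255).astype(np.uint8));print(robot.get_obs()['position'])
E
```

```text
[ 0.43438397 -0.34251418  0.27623774]
```

View pics/v2.png

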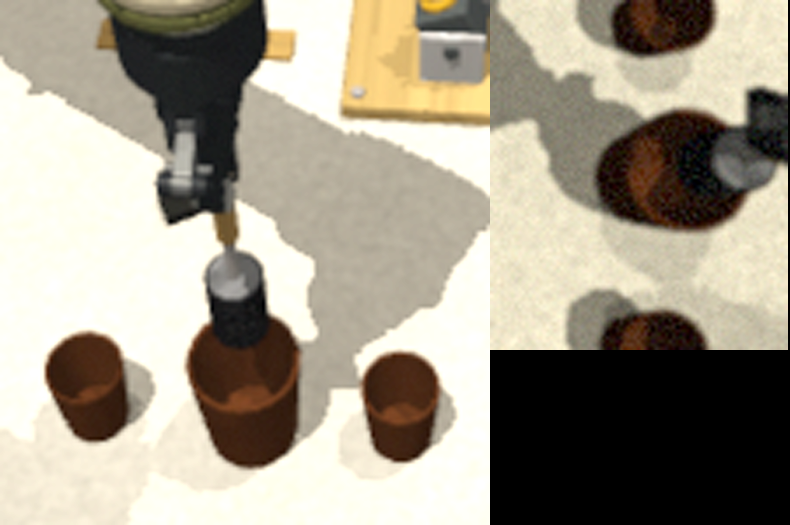

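```bash
python3 - <<'E'
from h import *
print(tri((227.1,297.5),(466.8,265.5)))
# foot extremes in side: bottom centre ~ (240,333)
print(onz('side',160+240/3.5,220+336/3.5,.13))
E
```

```text
(array([ 0.43647675, -0.34141413,  0.19349717]), np.float64(0.005814869923500069))
[ 0.43762711 -0.34813567  0.13      ]
```

Emit:
arm_command(
  series=[
    [0, -0.2, -3, 0, -1],
    [0, -0.2, -6, 0, -1],
    [0, -0.2, -9, 0, -1],
    [0, -0.2, -11.3, 0, -1],
    [0, -0.2, -12, 0, -1],
    [0, -0.2, -12.4, 0, -1],
    [0, -0.2, -12.4, 0, -1],
  ],
)

```text
clock: 8.8
position: [0.4361, -0.3462, 0.1571]
eef_rot: [0.0, 0.999, -0.049, 0.001]
contact_force: [0.1, 0.6, -0.9]
width: 0.013
grasp_force: 39.4
```

Emit:
arm_command(
  series=[
    [0, 0, -0.2, 0, -1],
    [0, 0, -0.3, 0, -1],
    [0, 0, -0.3, 0, -1],
  ],
)

```text
clock: 9.18
position: [0.4356, -0.3461, 0.1534]
eef_rot: [0.0, 0.999, -0.05, 0.0]
contact_force: [0.9, -0.6, -0.9]
width: 0.0128
grasp_force: 39.4
```

Emit:
arm_command(
  series=[
    [0, 0, -0.1, 0, -1],
    [0, 0, -0.2, 0, -1],
    [0, 0, -0.2, 0, -1],
  ],
)

```text
clock: 9.55
position: [0.4365, -0.3466, 0.1533]
eef_rot: [0.001, 0.999, -0.05, 0.001]
contact_force: [-1.9, 0.7, 10.4]
width: 0.0128
grasp_force: 40.6
```

Emit:
arm_command(
  series=[
    [0, 0, 0.1, 0, -1],
    [0, 0, 0.1, 0, 0.2],
    [0, 0, 0.1, 0, 1],
    [0, 0, 0.1, 0, 1],
    [0, 0, 0.5, 0, 1],
    [0, 0, 3, 0, 1],
    [0, 0, 7, 0, 1],
    [0, 0, 12, 0, 1],
  ],
)

```text
clock: 10.55
position: [0.4352, -0.3457, 0.272]
eef_rot: [-0.001, 0.999, -0.05, -0.001]
contact_force: [0.5, -1.3, 0.1]
width: 0.0852
grasp_force: 0.0
```

Emit:
arm_command(
  series=[
    [0.6, 6, 0, 0, 1],
    [1.2, 12, 0, 0, 1],
    [1.8, 18, 0, 0, 1],
    [2.4, 24, 0, 0, 1],
    [3, 30, 0, 0, 1],
    [3.6, 36, 0, 0, 1],
    [4.2, 42, 0, 0, 1],
    [4.8, 48, 0, 0, 1],
  ],
)

```text
clock: 11.55
position: [0.4837, 0.1357, 0.2719]
eef_rot: [0.0, 0.999, -0.05, 0.001]
contact_force: [1.6, -0.6, 0.0]
width: 0.0855
grasp_force: 0.0
```

```bash
python3 - <<'E'
from h import *
s=snap('side','s3');t=snap('top','t3')
a=cv2.resize(s[260:360,180:300],None,fx=3,fy=3,interpolation=cv2.INTER_CUBIC)
b=cv2.resize(s[200:240,272:302],None,fx=13,fy=13,interpolation=cv2.INTER_CUBIC)
c=np.zeros((520,790,3),np.uint8);c[:300,:360]=a[:,:,::-1];c[:,400:]=b[:,:,::-1];cv2.imwrite('pics/v3.png',np.clip(c*1.5,0,255).astype(np.uint8));print(robot.get_obs()['position'])
E
```

```text
[0.48230987 0.14194996 0.2719359 ]
```

View pics/v3.png

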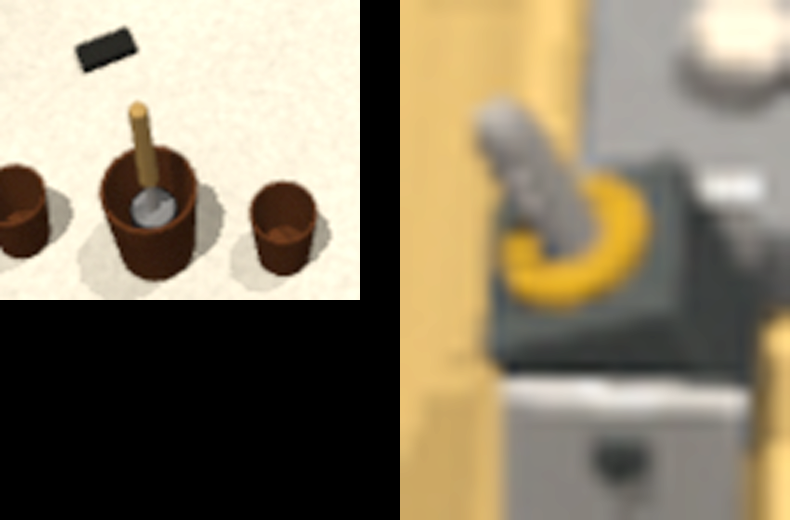

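```bash
python3 - <<'E'
from h import *
xd=np.array([np.cos(-.1),np.sin(-.1),0])
b=np.array([.5714,-.0365,.0904])
ax=lambda th:-np.sin(th)*xd+np.cos(th)*np.array([0,0,1])
for th in np.arange(.35,.66,.05):
    a=proj('side',b);c=proj('side',b+.04*ax(th)); e=proj('top',b);f=proj('top',b+.04*ax(th))
    print(round(th,2),(c-a).round(2),((c-a)[0]/(c-a)[1]).round(3),(f-e).round(2))
E
```

```text
0.35 [-5.13 -9.68] 0.529 [-0.46  2.91]
0.4 [-5.83 -9.53] 0.612 [-0.54  3.86]
0.45 [-6.53 -9.36] 0.698 [-0.61  4.8 ]
0.5 [-7.2  -9.16] 0.787 [-0.69  5.73]
0.55 [-7.86 -8.94] 0.88 [-0.76  6.64]
0.6 [-8.5  -8.69] 0.978 [-0.83  7.53]
0.65 [-9.11 -8.42] 1.081 [-0.9   8.41]
```

Emit:
arm_command(
  series=[
    [0.6, 6, 0, 0, 1],
    [1.2, 12, 0, 0, 1],
    [1.6, 16.2, 0, 0, 1],
    [1.6, 16.2, -4, 0, 1],
    [1.6, 16.2, -8, 0, 1],
    [1.6, 16.2, -12, 0, 1],
    [1.6, 16.2, -12, 0, 1],
    [1.6, 16.2, -12, 0, 1],
  ],
)

```text
clock: 12.65
position: [0.5004, 0.2963, 0.1531]
eef_rot: [-0.001, 0.999, -0.05, 0.001]
contact_force: [-0.1, 0.4, 0.9]
width: 0.0853
grasp_force: 0.0
```

```bash
python3 - <<'E'
from h import *
print(robot.get_obs()['position'])
# coupler silhouettes in first pictures vs model
s=cv2.imread('pics/side0.png').astype(int);t=cv2.imread('pics/top0.png').astype(int)
for n,im,(x0,x1,y0,y1) in(('side',s,(248,272,124,165)),('top',t,(128,165,228,258))):
    c=im[y0:y1,x0:x1]; print(n,'bg',np.median(c.reshape(-1,3),0))
    sat=(c[:,:,2]-c[:,:,0])
    m=(sat<6).astype(np.uint8); k=max(cv2.findContours(m,0,1)[0],key=cv2.contourArea)[:,0]+[x0,y0]
    print(k.min(0),k.max(0))
    a=np.linspace(0,6.28,60)
    for C in((.501,.306),(.500,.304),(.503,.308)):
        P=np.array([proj(n,(C[0]+r*np.cos(q),C[1]+r*np.sin(q),z)) for r,z in((.014,.11),(.018,.044),(.018,0)) for q in a]);print(C,P.min(0).round(1),P.max(0).round(1))
E
```

```text
[0.50036706 0.29632582 0.1530572 ]
side bg [149. 163. 170.]
[262 152] [262 152]
(0.501, 0.306) [253.2 128.8] [264.6 161.6]
(0.5, 0.304) [252.8 129.2] [264.3 162.1]
(0.503, 0.308) [253.8 128.4] [265.2 161.2]
top bg [126. 142. 147.]
[144 237] [153 250]
(0.501, 0.306) [130.6 233. ] [161.2 253.2]
(0.5, 0.304) [131.5 233.5] [162.  253.6]
(0.503, 0.308) [129.7 232.1] [160.3 252.3]
```

Emit:
arm_command(
  series=[
    [0.1, 1, -4, 0, 1],
    [0.1, 1, -7, 0, 1],
    [0.1, 1, -8.7, 0, 1],
    [0.1, 1, -8.7, 0, 1],
    [0.1, 1, -8.7, 0, -1],
    [0.1, 1, -8.7, 0, -1],
    [0.1, 1, -8.7, 0, -1],
    [0.1, 1, -8.7, 0, -1],
  ],
  newtons=20,
)

```text
clock: 13.65
position: [0.501, 0.3062, 0.065]
eef_rot: [-0.0, 0.999, -0.05, 0.001]
contact_force: [-0.7, 0.4, 3.8]
width: 0.0274
grasp_force: 23.1
```

Emit:
arm_command(
  series=[
    [0, 0, -0.2, 0, -1],
    [-0.4, 0.04, -0.15, 0, -1],
    [-0.9, 0.1, -0.05, 0, -1],
    [-1.7, 0.2, 0, 0, -1],
    [-2.5, 0.25, 0, 0, -1],
    [-3.2, 0.3, -0.1, 0, -1],
    [-3.9, 0.4, -0.2, 0, -1],
    [-3.9, 0.4, -0.2, 0, -1],
  ],
)

```text
clock: 14.65
position: [0.461, 0.3104, 0.0628]
eef_rot: [-0.0, 0.999, -0.049, 0.0]
contact_force: [0.7, 0.1, 6.8]
width: 0.0278
grasp_force: 23.1
```

```bash
python3 - <<'E'
from h import *
s=snap('side','s4');t=snap('top','t4')
o=robot.get_obs();print(o['position'],o['contact_force'],o['wrist_torque'])
p=proj('side',o['position']).astype(int);print(p)
a=cv2.resize(s[p[1]-60:p[1]+40,p[0]-50:p[0]+50],None,fx=5,fy=5,interpolation=cv2.INTER_CUBIC)
cv2.imwrite('pics/v4.png',a[:,:,::-1])
# saturation-based mask of metal, near the tool
hsv=cv2.cvtColor(s,cv2.COLOR_RGB2HSV)
for v in range(p[1]-30,p[1]+36,2): print(v,' '.join(f'{int(s[v,u].mean()):3d}/{int(s[v,u,0])-int(s[v,u,2]):+3d}' for u in range(p[0]-16,p[0]+20,2)))
E
```

```text
[0.46111806 0.31033572 0.06272862] [ 0.96414251 -0.71367735  7.35368318] [-0.03154048 -0.19346262  0.01018511]
[246 142]
112 165/+21 139/+21  15/ +0  14/ -1  14/ -1  15/ -2  16/ -1  14/ -2  15/ +0  14/ -1  14/ -2  14/ -1  80/+13 164/+22 164/+22 157/+21 159/+21 156/+21
114 166/+21 162/+22 133/+19  36/ +4  15/ +0  15/ -2  14/ -1  14/ +0  17/ -1  13/ -2  15/ -2 114/+17 158/+22 162/+22 162/+22 165/+22 165/+21 166/+22
116 164/+22 164/+23 162/+21 159/+22  96/+14  15/ -2  15/ -1  14/ -2  14/ -1  14/ -2  13/ -1 148/+20 165/+22 165/+22 165/+22 166/+22 164/+22 166/+22
118 163/+22 162/+22 164/+22 165/+22  30/ +1  14/ -2  15/ -2  15/ +0  14/ -1  17/ +0  16/ -2 165/+22 165/+22 165/+22 165/+21 165/+21 164/+23 166/+22
120 165/+22 164/+22 164/+22 165/+22  15/ -3  15/ -1  25/ -1  21/ -1  15/ -1  15/ -1  15/ -2 165/+22 165/+22 166/+22 166/+22 166/+22 166/+21 167/+22
122 165/+22 164/+22 163/+22 166/+22  68/+10  15/ -2  35/ +0  27/ +1  14/ -1  15/ -2  15/ -1 167/+22 166/+22 166/+22 168/+22 168/+22 166/+22 165/+22
124 165/+22 166/+22 167/+22 164/+22 131/+19  16/ -1  32/ +2  31/ +0  13/ -2  15/ -2 103/+17
[... 3204 characters left out ...]
/+14  91/+14 102/+17 102/+16 103/+16 103/+16 127/+18 163/+22 163/+21 164/+21 163/+22 165/+22 166/+22 166/+22
170  78/+12  81/+13  80/+13  80/+14  80/+13 103/+17 103/+17 104/+16 104/+16 126/+18 164/+22 165/+21 165/+21 163/+22 165/+21 164/+22 162/+22 164/+21
172  79/+12  79/+13  80/+13  87/+14  98/+15 103/+15 103/+17 104/+16 149/+22 165/+21 164/+22 162/+22 162/+22 163/+22 163/+22 161/+21 162/+22 162/+22
174  97/+16  97/+16  96/+14  98/+15 102/+16 101/+15 101/+16 148/+20 161/+22 161/+22 161/+22 161/+22 163/+22 162/+22 164/+21 161/+22 161/+22 165/+22
176 104/+16 104/+16 103/+17 102/+16 104/+17 103/+16 153/+21 161/+21 162/+21 161/+21 161/+21 163/+22 163/+22 163/+21 162/+22 165/+23 161/+22 164/+22
```

```bash
cat > q.py <<'E'
from h import *
def model(th,g,n,lg=.085,yaw=-.1):  # silhouette of collar about grasp point g
    xd=np.array([np.cos(yaw),np.sin(yaw),0]);yd=np.array([-xd[1],xd[0],0]);az=-np.sin(th)*xd+np.cos(th)*np.array([0,0,1]);ex=np.cos(th)*xd+np.sin(th)*np.array([0,0,1.])
    P=[g+(z-lg)*az+r*(np.cos(a)*ex+np.sin(a)*yd) for r,z in((.018,0),(.018,.044)) for a in np.linspace(0,6.28,90)]
    return cv2.convexHull(np.array([proj(n,p) for p in P],np.float32))[:,0]
def mask(im,r):
    x0,x1,y0,y1=r;c=im.astype(int);m=np.zeros(im.shape[:2],np.uint8)
    m[y0:y1,x0:x1]=((abs(c[:,:,0]-c[:,:,2])<=9)&(c.mean(2)>45))[y0:y1,x0:x1];return m
E
python3 - <<'E'
from q import *
s=cv2.imread('pics/s4.png')[:,:,::-1]; o=robot.get_obs()
g=o['position']+[0,0,.019]
m=mask(s,(243,275,136,166)); ys=range(144,164,2)
for v in ys:
    u=np.nonzero(m[v])[0]; print(v,(u.min()-.5,u.max()+.5) if len(u) else None,end=' ')
    for th in(.35,.4,.45,.5):
        h=model(th,g,'side'); k=np.zeros(s.shape[:2],np.uint8);cv2.fillPoly(k,[np.round(h*16).astype(np.int32)],1,shift=4);u=np.nonzero(k[v])[0];print((u.min(),u.max()) if len(u) else None,end=' ')
    print()
E
```

```text
144 (np.float64(247.5), np.float64(255.5)) (np.int64(250), np.int64(255)) (np.int64(250), np.int64(256)) (np.int64(251), np.int64(257)) (np.int64(251), np.int64(257)) 
146 (np.float64(246.5), np.float64(256.5)) (np.int64(247), np.int64(256)) (np.int64(248), np.int64(257)) (np.int64(248), np.int64(258)) (np.int64(249), np.int64(259)) 
148 (np.float64(246.5), np.float64(258.5)) (np.int64(246), np.int64(257)) (np.int64(246), np.int64(258)) (np.int64(247), np.int64(259)) (np.int64(248), np.int64(260)) 
150 (np.float64(247.5), np.float64(258.5)) (np.int64(246), np.int64(258)) (np.int64(246), np.int64(259)) (np.int64(247), np.int64(261)) (np.int64(248), np.int64(262)) 
152 (np.float64(248.5), np.float64(259.5)) Traceback (most recent call last):
  File "<stdin>", line 8, in <module>
  File "q.py", line 5, in model
    return cv2.convexHull(np.array([proj(n,p) for p in P],np.float32))[:,0]
                                    ~~~~^^^^^
  File "h.py", line 11, in proj
    p=robot.camera_params(n); x=np.array(p['mtx'])@(np.array(p['R'])@np.array(X,float)+np.array(p['t'])); return x[:2]/x[2]
ValueError: time passes only in moves, steps and waits
```

Emit:
arm_command(
  series=[
    [0, 0, 0, 0, -1],
    [0, 0, 0, 0, -1],
    [0, 0, 3, 0, -1],
    [0, 0, 8, 0, -1],
    [0, 0, 13, 0, -1],
    [0, 0, 18.5, 0, -1],
    [0.9, -5.8, 18.5, 0, -1],
    [1.8, -11.6, 18.5, 0, -1],
  ],
  newtons=50,
)

```text
clock: 15.75
position: [0.4783, 0.1933, 0.2466]
eef_rot: [0.0, 0.999, -0.048, -0.001]
contact_force: [1.4, -0.5, -2.5]
width: 0.0269
grasp_force: 49.9
```

Emit:
arm_command(
  series=[
    [0.9, -5.6, 0, 0, -1],
    [1.8, -11.2, 0, 0, -1],
    [2.7, -16.8, 0, 0, -1],
    [3.4, -22.5, 0, 0, -1],
    [3.4, -22.5, -2, 0, -1],
    [3.4, -22.5, -4, 0, -1],
    [3.4, -22.5, -4, 0, -1],
    [3.4, -22.5, -4, 0, -1],
  ],
)

```text
clock: 16.75
position: [0.5133, -0.0305, 0.2074]
eef_rot: [-0.0, 0.999, -0.049, -0.0]
contact_force: [-0.9, 0.4, -1.0]
width: 0.0272
grasp_force: 50.0
```

```bash
python3 - <<'E'
from h import *
s=snap('side','s5');t=snap('top','t5')
o=robot.get_obs();print(o['position'],o['contact_force'],o['width'])
a=cv2.resize(s[130:260,225:325],None,fx=4.6,fy=4.6,interpolation=cv2.INTER_CUBIC)
b=cv2.resize(t[160:260,230:330],None,fx=3.3,fy=3.3,interpolation=cv2.INTER_CUBIC)
c=np.zeros((598,790,3),np.uint8);c[:,:460]=a[:,:,::-1];c[:330,460:]=b[:,:,::-1];cv2.imwrite('pics/v5.png',np.clip(c*1.5,0,255).astype(np.uint8))
E
```

```text
[ 0.51386945 -0.0306905   0.20800235] [-0.53236437 -0.87558472 -2.49821395] 0.026859357358886737
```

View pics/v5.png

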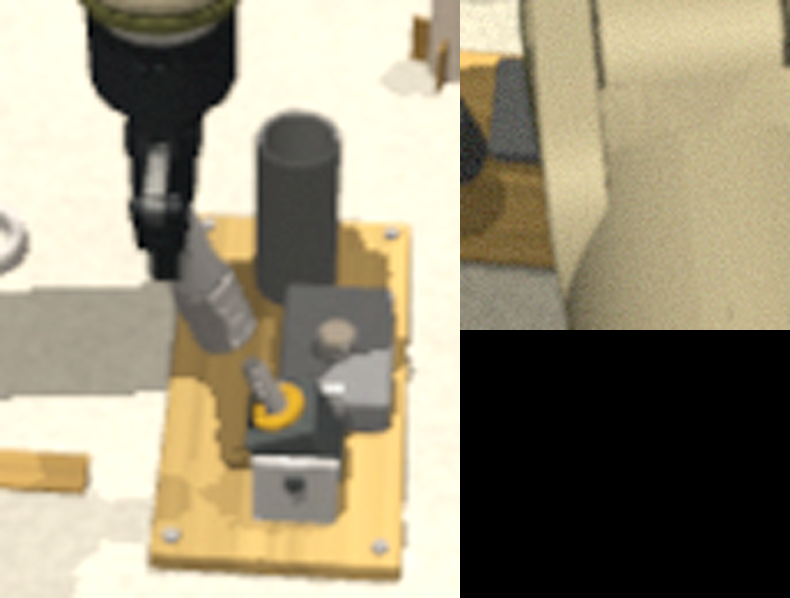

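```bash
cat > r.py <<'E'
from h import *
np.set_printoptions(precision=4,suppress=True)
C=robot.camera_params('side');R=np.array(C['R']);t=np.array(C['t']);K=np.array(C['mtx'])
c0=-R.T@t;xd=np.array([np.cos(-.1),np.sin(-.1),0]);yd=np.array([-xd[1],xd[0],0])
def pl(u,v,p0):
    d=R.T@np.linalg.solve(K,[u,v,1.]);return c0+d*((np.array(p0)-c0)@yd)/(d@yd)
def pj(X): x=K@(R@X+t);return x[:2]/x[2]
E
python3 - <<'E'
from r import *
Z=lambda u,v:(225+(u+.5)/4.6-.5,130+(v+.5)/4.6-.5)
o=robot.get_obs();p=o['position'];np0=np.array([.5823,.0481,0])-.0854*yd
print('yoff tcp vs nipple',(p-np0)@yd)
g=p+[0,0,.019]
for th in(.3,.35,.4,.45,.5):
    a=-np.sin(th)*xd+np.cos(th)*np.array([0,0,1]); m=g-.085*a; q=pj(m)
    ax=(pj(g-.041*a)-q); 
    f=lambda w:((w[0]+.5-225)*4.6-.5,(w[1]+.5-130)*4.6-.5)
    print(th,'mouth zoom px',np.round(f(q)),'slope',ax[0]/ax[1],'mouth',m)
for uv in((252,366),(250,362),(253,368)): print('tip',pl(*Z(*uv),np0))
for uv in((232,340),(208,352),(255,328)): print('mouth',pl(*Z(*uv),p))
E
```

```text
yoff tcp vs nipple 0.00017146906176128407
0.3 mouth zoom px [219. 339.] slope 0.4616849935903499 mouth [ 0.5389 -0.0332  0.1458]
0.35 mouth zoom px [226. 337.] slope 0.5358131739984462 mouth [ 0.5429 -0.0336  0.1472]
0.4 mouth zoom px [233. 336.] slope 0.6121289313409922 mouth [ 0.5468 -0.034   0.1487]
0.45 mouth zoom px [240. 334.] slope 0.6911311442514075 mouth [ 0.5507 -0.0344  0.1505]
0.5 mouth zoom px [247. 332.] slope 0.7733824826259051 mouth [ 0.5544 -0.0348  0.1524]
tip [ 0.5574 -0.0352  0.1245]
tip [ 0.5562 -0.0351  0.1278]
tip [ 0.5579 -0.0353  0.1228]
mouth [ 0.5461 -0.0339  0.1453]
mouth [ 0.5325 -0.0326  0.1343]
mouth [ 0.5591 -0.0352  0.1562]
```

Emit:
arm_command(
  series=[
    [0.3, -0.03, -0.7, 0, -1],
    [0.6, -0.06, -1.4, 0, -1],
    [0.9, -0.1, -2, 0, -1],
    [1.1, -0.1, -2.4, 0, -1],
    [1.25, -0.1, -2.7, 0, -1],
    [1.25, -0.1, -2.7, 0, -1],
    [1.25, -0.1, -2.7, 0, -1],
  ],
)

```text
clock: 17.73
position: [0.5262, -0.0321, 0.1805]
eef_rot: [-0.0, 0.999, -0.05, 0.0]
contact_force: [0.7, -1.0, -1.8]
width: 0.0269
grasp_force: 50.0
```

```bash
python3 - <<'E'
from h import *
s=snap('side','s6');o=robot.get_obs();print(o['position'],o['contact_force'],o['wrist_torque'])
for v in range(196,226,1): print(v,' '.join(f'{int(s[v,u].mean()):3d}/{int(s[v,u,0])-int(s[v,u,2]):+3d}' for u in range(264,294)))
E
```

```text
[ 0.52623971 -0.03208537  0.18053314] [-0.0539513   0.49555466 -2.94583634] [ 0.03445642 -0.05031744  0.01097575]
196  15/ -2  15/ -2  15/ -1  15/ -2  15/ +1  44/ +3  65/ +6  72/ +5  78/ +6  79/ +6  80/ +5  83/ +6  83/ +7  85/ +7  81/ +7  79/+10  73/+17  59/+33  60/+41  63/+41  62/+37  58/+31  55/+16  61/ +2  69/ +3  69/ +2  70/ +2  70/ +2  70/ +2  69/ +1
197  21/ -1  17/ +0  14/ -2  16/ -2  15/ -2  44/ +4  64/ +6  71/ +5  77/ +7  78/ +7  80/ +6  81/ +7  83/ +6  83/ +7  80/ +7  93/ +9  94/+14  60/+30  61/+41  65/+44  66/+45  64/+44  62/+28  63/ +7  70/ +4  69/ +3  70/ +2  70/ +3  69/ +3  69/ +2
198  42/+11  31/ +7  23/ +0  23/ -2  24/ +0  46/ +3  66/ +6  72/ +5  76/ +5  78/ +5  79/ +6  81/ +6  83/ +7  81/ +7  96/ +9 111/+11  93/+11  69/+19  62/+38  65/+44  65/+45  66/+44  64/+27  65/ +4  69/ +2  69/ +2  69/ +2  69/ +3  69/ +3  69/ +2
199  67/+42  66/+42  62/+38  57/+22  56/ +4  64/ +5  70/ +6  73/ +6  76/ +6  78/ +6  79/ +6  80/ +7  81/ +7  77/ +8  98/+10 107/+11  85/ +9  77/+17  74/+41  79/+54  75/+50  64/+45  64/+26  65/ +3  69/ +3  69/ +3  69/ +2  69/ +4  69/ +4  69/ +3
200  73/+5
[... 5657 characters left out ...]
/+73 118/+75 124/+78 125/+78 124/+78 123/+78 124/+78 124/+78 107/+70  75/+50  73/+49  59/+37  33/ +0  35/ +4  39/+21  52/+33  65/+46  72/+62  72/+47  66/+18  66/ +8  67/ +4  67/ +1  67/ +1  67/ +0  62/ +0  51/ +0
224 123/+77 122/+77 117/+76 114/+73 118/+75 124/+78 125/+78 125/+77 124/+77 124/+78 123/+77 107/+70  75/+50  71/+46  54/+30  34/ +0  46/ +0  58/ +2  61/ +3  65/ +7  66/+10  66/ +7  64/ +1  64/ +1  62/ +0  56/ +0  52/ +0  50/ -1  49/ +0  48/ -1
225 123/+77 122/+78 116/+77 114/+74 119/+74 124/+78 125/+79 124/+77 123/+77 124/+78 114/+73  88/+58  75/+51  70/+45  64/+22  61/ +1  62/ -1  64/ +1  64/ +1  63/ +1  60/ +0  55/ +1  49/ +0  48/ +0  46/ +0  44/ +2  41/ -1  40/ -1  39/ +1  43/ +0
```

Emit:
arm_command(
  series=[
    [0.1, 0, -0.2, 0, -1],
    [0.2, 0, -0.4, 0, -1],
    [0.3, 0, -0.6, 0, -1],
    [0.3, 0, -0.6, 0, -1],
  ],
)

```text
clock: 18.27
position: [0.5291, -0.0321, 0.174]
eef_rot: [-0.0, 0.999, -0.05, -0.0]
contact_force: [-0.0, 0.6, -2.3]
width: 0.027
grasp_force: 50.0
```

Emit:
arm_command(
  series=[
    [0.1, 0, -0.2, 0, -1],
    [0.2, 0, -0.4, 0, -1],
    [0.3, 0, -0.6, 0, -1],
    [0.4, -0.05, -0.8, 0, -1],
    [0.4, -0.05, -0.8, 0, -1],
  ],
)

```text
clock: 18.9
position: [0.5333, -0.0324, 0.1665]
eef_rot: [-0.0, 0.999, -0.049, 0.0]
contact_force: [-0.2, 0.9, 1.6]
width: 0.0268
grasp_force: 50.5
```

Emit:
arm_command(
  series=[
    [0.1, 0, -0.2, 0, -1],
    [0.2, 0, -0.4, 0, -1],
    [0.3, -0.03, -0.6, 0, -1],
    [0.4, -0.05, -0.8, 0, -1],
    [0.4, -0.05, -0.8, 0, -1],
  ],
)

```text
clock: 19.52
position: [0.537, -0.0327, 0.1593]
eef_rot: [0.0, 0.999, -0.049, 0.0]
contact_force: [-6.6, 0.5, 10.1]
width: 0.0268
grasp_force: 50.9
```

Emit:
arm_command(
  series=[
    [0.1, 0, -0.2, 0, -1],
    [0.17, 0, -0.36, 0, -1],
    [0.17, 0, -0.36, 0, -1],
    [0.17, 0, -0.36, 0, -1],
  ],
)

```text
clock: 20.02
position: [0.5392, -0.0331, 0.1547]
eef_rot: [-0.0, 0.999, -0.05, 0.0]
contact_force: [-0.2, 1.0, 1.1]
width: 0.0268
grasp_force: 50.0
```

```bash
python3 - <<'E'
from h import *
F=[]
for i in range(3): s=snap('side',f's7{i}');o=robot.get_obs();F.append(o['contact_force'])
print(o['position'],np.array(F),o['wrist_torque'])
# visible gap between mouth edge and ring along pin: print strip
s=np.mean([cv2.imread(f'pics/s7{i}.png')[:,:,::-1] for i in range(3)],0)
for v in range(205,228): print(v,' '.join(f'{int(s[v,u].mean()):3d}/{int(s[v,u,0])-int(s[v,u,2]):+4d}' for u in range(272,296)))
E
```

```text
[ 0.53907777 -0.03311791  0.15463417] [[-0.09875827  0.70299606  0.33210762]
 [-0.09293858  0.12903619  0.49404411]
 [ 0.37689308  0.74903312  1.02777478]] [ 0.20013871 -0.16759518  0.02077561]
205  24/  +0  20/  +0  36/  +2  59/  +4  71/  +6  77/  +6  79/  +5  80/  +6  81/  +7  83/  +6  82/  +7  96/  +9 103/ +10  74/  +9  61/  +6  67/  +2  69/  +2  69/  +2  69/  +2  69/  +3  63/  +3  54/  +4  59/  +5  66/  +8
206  56/ +11  56/  +5  61/  +4  68/  +6  74/  +7  76/  +5  78/  +6  79/  +6  80/  +6  81/  +7  82/  +7  97/  +9  98/  +9  75/  +7  66/  +5  67/  +2  69/  +3  68/  +3  68/  +3  68/  +3  62/  +3  54/  +3  57/  +5  60/  +6
207  66/ +18  64/  +6  69/  +5  72/  +6  74/  +6  75/  +6  78/  +6  77/  +6  75/  +6  77/  +8  87/  +8  95/  +9  85/  +8  82/  +9  78/  +6  66/  +3  68/  +4  68/  +3  68/  +3  68/  +3  66/  +3  59/  +3  55/  +3  58/  +4
208  68/ +25  62/  +6  64/  +6  67/  +6  69/  +6  69/  +5  73/  +7  77/  +6  96/  +9 104/ +10  86/  +8  87/  +8  81/  +8  90/  +9  88/  +8  68/  +3  68/  +3  69/  +4  68/  +3  69/  +2  69/  +2  66/  +3  64/  +3  61/  +3
209  72/ +38  63/ +15  66/
[... 3453 characters left out ...]
  +0  49/  +0  46/  +0  43/  -1  42/  -1
225 124/ +78 124/ +79 125/ +78 123/ +77 122/ +77 113/ +71  80/ +48  31/  +0  30/  -1  31/  +0  33/  +0  36/  +0  36/  +0  35/  +1  41/  +0  48/  +0  46/  +0  43/  +1  40/  +0  39/  +0  40/  +0  44/  +0  44/  -1  43/  -1
226 124/ +79 124/ +79 124/ +78 123/ +78 123/ +77 111/ +70  75/ +43  33/  +1  34/  -1  35/  -1  35/  +0  32/  +0  31/  +0  31/  -1  35/  +0  39/  +0  39/  +1  39/  +0  39/  -1  40/  +0  39/  -1  41/  +0  44/  +1  43/  -1
227 124/ +79 124/ +79 124/ +78 119/ +76 113/ +72  97/ +64  59/ +34  39/  +5  37/  +0  38/  -1  35/  +0  30/  -1  30/  -1  30/  -1  35/  -1  39/  -1  39/  +0  39/  -1  39/  -1  39/  -1  39/  +0  39/  -1  42/  +1  44/  -1
```

Emit:
arm_command(
  series=[
    [0.1, 0, -0.18, 0, -1],
    [0.17, 0, -0.36, 0, -1],
    [0.17, 0, -0.36, 0, -1],
  ],
)

```text
clock: 20.55
position: [0.5406, -0.0332, 0.1517]
eef_rot: [0.0, 0.999, -0.05, 0.0]
contact_force: [-4.5, 0.4, 7.7]
width: 0.0272
grasp_force: 50.6
```

Emit:
arm_command(
  series=[
    [0.1, 0, -0.18, 0, -1],
    [0.17, -0.02, -0.36, 0, -1],
    [0.17, -0.02, -0.36, 0, -1],
    [0.17, -0.02, -0.36, 0, -1],
  ],
)

```text
clock: 21.05
position: [0.5422, -0.0333, 0.1484]
eef_rot: [0.0, 0.999, -0.05, 0.0]
contact_force: [-5.9, 0.5, 10.9]
width: 0.0268
grasp_force: 50.8
```

Emit:
arm_command(
  series=[
    [0.09, 0, -0.2, 0, -1],
    [0.09, 0, -0.2, 0, -1],
    [0.09, 0, -0.2, 0, -1],
  ],
)

```text
clock: 21.42
position: [0.543, -0.0334, 0.1465]
eef_rot: [0.0, 0.999, -0.05, 0.0]
contact_force: [-6.0, 0.9, 11.1]
width: 0.027
grasp_force: 50.8
```

```bash
python3 - <<'E'
from h import *
F=[]
for i in range(8): s=snap('side','s8');o=robot.get_obs();F.append(np.r_[o['contact_force'],o['position']*1000])
F=np.array(F);print(F.mean(0).round(2),F.std(0).round(2)); f=F.mean(0)[:3]+[0,0,2.3];print(f@[-.424,.0425,.905],o['wrist_torque'])
for v in range(205,226): print(v,' '.join(f'{int(s[v,u].mean()):3d}/{int(s[v,u,0])-int(s[v,u,2]):+4d}' for u in range(274,296)))
E
```

```text
[ -6.21   0.61  11.78 542.99 -33.39 146.51] [0.45 0.46 0.39 0.01 0.01 0.02]
15.39995395779203 [0.0566494  1.3151136  0.01747268]
205  17/  -1  22/  +0  48/  +3  67/  +6  75/  +6  80/  +6  80/  +6  82/  +7  83/  +7  83/  +7  80/  +7  76/  +8  69/  +5  67/  +3  70/  +2  69/  +3  69/  +3  69/  +3  62/  +3  54/  +3  59/  +6  67/  +7
206  15/  -2  20/  -1  47/  +4  67/  +6  74/  +6  79/  +6  80/  +6  81/  +7  83/  +6  82/  +7  80/  +7  90/  +8  90/  +8  67/  +3  68/  +3  69/  +3  69/  +3  68/  +3  62/  +2  53/  +3  57/  +5  60/  +5
207  15/  -1  21/  -1  47/  +4  68/  +4  74/  +5  78/  +6  80/  +6  81/  +6  82/  +6  82/  +6  98/  +9 111/ +10  89/  +8  68/  +4  68/  +4  68/  +3  69/  +2  69/  +3  66/  +3  59/  +3  54/  +4  59/  +6
208  55/  +6  56/  +4  59/  +4  71/  +6  75/  +5  78/  +6  79/  +7  80/  +7  80/  +7  79/  +7 104/  +9 113/ +10  81/  +7  71/  +5  69/  +3  69/  +3  69/  +3  69/  +2  69/  +3  67/  +3  64/  +3  61/  +3
209  64/  +6  67/  +4  70/  +6  73/  +6  74/  +5  77/  +6  78/  +7  79/  +6  77/  +7  97/  +9 109/ +10  91/  +9  79/  +8  73/  +7  69/  +4  69/  +3  69/  +2  69/  
[... 2570 characters left out ...]
 +29  53/ +36  60/ +35  71/ +29  71/  +9  69/  +1  70/  +0  66/  +1  54/  +0  44/  -1  44/  -1
223 125/ +77 123/ +77 123/ +78 121/ +78  97/ +62  31/  -1  35/  +3  41/ +12  45/ +15  45/ +24  46/ +31  45/ +28  44/ +18  54/  +7  67/  +3  67/  +1  68/  +0  68/  +0  63/  +0  51/  +0  42/  -2  44/  -1
224 125/ +78 123/ +77 123/ +78 116/ +74  86/ +54  30/  -1  31/  -1  30/  +2  32/  +6  33/  +8  38/ +10  39/  +6  38/  +0  51/  +0  62/  +0  57/  +0  52/  +0  50/  -1  49/  +0  46/  +0  43/  +0  43/  -1
225 124/ +77 124/ +78 123/ +77 113/ +72  80/ +48  31/  +0  31/  +1  31/  -1  34/  -1  34/  +0  34/  +1  35/  +0  33/  +1  39/  +0  46/  +1  43/  +0  40/  +0  39/  -1  40/  -1  43/  +0  44/  -1  43/  -1
```

Emit:
arm_command(
  series=[
    [0.05, 0, -0.11, 0, -1],
    [0.05, 0, -0.11, 0, -1],
    [0.05, 0, -0.11, 0, -1],
  ],
)

```text
clock: 22.2
position: [0.5435, -0.0334, 0.1454]
eef_rot: [0.0, 0.999, -0.05, -0.0]
contact_force: [-6.7, -0.3, 11.8]
width: 0.0269
grasp_force: 50.8
```

```bash
python3 - <<'E'
from h import *
from r import *
F=[]
for i in range(10): s=snap('side','s9');o=robot.get_obs();F.append(np.r_[o['contact_force'],o['position']*1000])
F=np.array(F);print(F.mean(0).round(2)); f=F.mean(0)[:3]+[0,0,2.3];print(f@[-.424,.0425,.905],o['wrist_torque'],o['clock'])
# brush/tumbler and bystanders undisturbed: difference from first picture
a=cv2.imread('pics/side0.png').astype(int);d=(abs(a-s[:,:,::-1].astype(int)).max(2)>60).astype(np.uint8)
for k in cv2.findContours(cv2.morphologyEx(d,cv2.MORPH_OPEN,np.ones((3,3))),0,1)[0]:print(cv2.boundingRect(k),end=' ')
E
```

```text
[ -6.72   0.21  12.4  543.46 -33.43 145.47]
16.160926082007016 [ 0.1003  1.4043 -0.0254] 22.7
(225, 324, 13, 11) (223, 295, 7, 14) (134, 276, 77, 144) (0, 244, 6, 14) (114, 236, 4, 4) (120, 227, 48, 26) (282, 220, 4, 3) (0, 171, 93, 249) (16, 158, 29, 18) (255, 154, 3, 5) (76, 145, 21, 44) (11, 143, 7, 6) (0, 99, 3, 5) (227, 91, 4, 5) (46, 88, 25, 57) (235, 70, 66, 147) (269, 68, 3, 3) (284, 57, 10, 16) (84, 57, 96, 26) (5, 32, 51, 7) (168, 31, 71, 41) (35, 0, 65, 36) (15, 0, 12, 5)
```

```bash
python3 -c "
from cell import robot
print(robot.close_job())"
```

```text
the job is handed in; nothing more can be done
None
```

I handed the job in at about 22.7 s of the 61 s: barrel swabbed with two strokes of about 6 cm, brush standing bristles down in the 74 mm tumbler, and coupler snapped on and still held against the spring with the nipple about 8 mm in (estimated from force and travel). On the first stroke the brush may have stopped a millimetre or two above the barrel floor.

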